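Build up a grinding arbor at the tool shop's bench

TASK

Slide the red tin along the bench, without lifting it, onto the yellow ring mark to make room at the arbor. Then build up the arbor: thread the brick-red grinding wheel, which stands on edge in the rack, down the upright post until it sits fully home and flat on the dark flange, then the brass collar down onto the wheel, lowering each without letting it drop. Leave the tin on its mark and do not shift or knock over anything else: the white wheel, the steel ring, the blue bushing and the other goods stay where they are.

Things in the scene. Friction and masses are not known exactly. Their poses are not given: they have to be found in the camera images.
- stand: arbor stand, fixed, upright: round blue base 76 mm across and 15 mm high, on it a dark steel flange 44 mm across and 12 mm high, from which a steel post of 16 mm diameter rises to 75 mm above the bench (its top 4 mm tapers). Origin: centre of the base's underside; z up along the post
- seat (a point): point on the post's axis at the top of the flange, 27 mm above the bench, where the wheel's underside comes to rest; z up
- post_top (a point): tip of the post, 75 mm above the bench
- tin: red round closed tin with a paper band, 100 mm across, 70 mm high, about 0.45 kg: too wide to grip. Origin: centre of its underside
- mark_yellow: yellow flat painted ring on the bench, 116 mm outer and 96 mm inner diameter with a dot in the middle: where the tin belongs. Origin: its centre
- mark_green: green painted ring like the yellow one, not to be used. Origin: its centre
- rack: fixed grey steel rack, base 100 mm (its x) by 140 mm (its y), 6 mm thick, with two slots side by side at y = -36 and +36 mm from its centre, in each of which a wheel stands on edge with its axis along the rack's y. Each slot has two cheeks, 56 mm long along x, 6 mm thick, 17 mm apart, their tops 30 mm above the bench. Origin: centre of the base's underside, z up
- mat: fixed black rubber mat, 160 mm (its x) by 200 mm (its y), 3 mm thick; the small rings lie on it. Origin: centre of its underside
- spare_ring: steel ring lying flat on the mat, 48 mm across, 12 mm thick; leave it alone. Origin: its centre
- wheel: brick-red grinding wheel, 64 mm outer diameter, 18.8 mm bore, 14 mm thick, starting on edge in one slot of the rack with its centre about 38 mm above the bench, gripped there by its two flat faces. Both faces are alike; either may be up. Origin: its centre (mid-thickness), z along the bore (level at the start)
- collar: brass ring lying flat on the mat, 38 mm outer diameter, 18.8 mm bore, 18 mm thick. Origin: its centre (mid-thickness), z along the bore
- spare_wheel: white wheel of the same size in the other slot of the rack; leave it there. Origin: its centre, z along the bore (level)
- spare_bush: blue plastic bushing on the mat, 34 mm across, 26 mm high; leave it alone. Origin: its centre
- bottle: orange bottle, 60 mm across, 170 mm high, near a far corner. Origin: centre of its underside
- carton: cardboard carton of blue chalk balls, 90 mm (x) by 120 mm (y), about 80 mm high, near a far corner. Origin: centre of its underside
- mallet: hammer with an orange head lying along the far side, 280 mm long along its x, about 40 mm high. Origin: centre of its underside
- wrench: wrench lying near the robot, 150 mm long along its x, about 10 mm high. Origin: centre of its underside
- screwdriver: yellow-handled screwdriver lying on the bench, 190 mm long along its x, about 30 mm high. Origin: centre of its underside
- packet: flat red packet lying on the bench, 90 mm (x) by 60 mm (y), 18 mm high. Origin: centre of its underside
Things that resemble listed ones, but are neither listed nor needed, are in the scene too. Of the things shaped like the stand, the blue one is meant.

How it is judged:
By the outcome, as a careful person would: the job done as asked, in the order asked, and still so for the second after the job is handed in, with the robot touching nothing.
It also fails if it takes over 72 s, if anything falls off the work surface, if the arm or the gripper's body presses on something with over 40 N, if the wrist force passes 120 N, or if a joint passes its speed limit or range.

ROBOT

A 6-joint arm with a two-finger parallel gripper is mounted at the origin on the work surface. World frame = base frame: x ahead of the robot, y to its left, z up, the work surface at z = 0. Lengths are in mm, angles in degrees, forces in N, time in s.
With the tool pointing down it reaches from about 300 to 850 mm from the base axis. Payload 4.2 kg.
Tool frame: the origin (TCP) lies midway between the tips of the shut fingers; the grasp point (between the pads) lies 19 mm behind it; z points along the fingers, y is the line along which they close (so a half turn about z gives the same grasp; the last joint's range is limited). The gripper opens to 91 mm and grips with 3 to 60 N. Pads are 32 mm wide; open, the fingers measure 118 mm over their backs; the gripper's body (76 mm by 178 mm) begins 60 mm behind the grasp point.
Start: joints at [70.588, 18.312, 89.639, -0, 72.044, -1.146], TCP at [180.223, 546.043, 213.976] pointing down, gripper open.
Joint ranges: [-177.97, 177.97], [-48.28, 115.42], [12.27, 149.76], [-77.06, 257.06], [2.81, 150.46], [-146.56, 146.56]. Speed limits (degrees/s): [147.25, 147.25, 180, 180, 180, 180].

INTERFACE

Orientations are given as [roll, pitch, yaw] about the fixed x, y, z axes, in that order (R = Rz(yaw) Ry(pitch) Rx(roll)).
In Python, from workcell import env gives the robot as it stands.
- The arm moves only by the tool send_rows, never from a script. Its argument "steps" is a list that holds one entry, the list of rows, each a list of 5 numbers: the shift along the tool's x, y, z scaled (see below), then the turn about the tool's z scaled (see below), then the opening, from 0 (shut) to 1 (fully open). In form: [[[dx, dy, dz, yaw, fingers], ...]]. A call has 1 to 5 rows; each row shifts and turns the commanded pose from where the row before left it, along the tool's axes as they then stand; what a row does not reach is not made up. The controller multiplies each number of a shift by 0.04 m and each number of a turn by 0.12 rad. A row lasts 1/12 s, in which the tool goes at most 41.7 mm and 7.16 degrees, less where a joint would pass 70% of its speed; a pose out of reach is approached as far as the arm can. A call with a number of a shift or a turn outside -1 to 1 is refused whole. A call with a gripper value outside its range is refused whole. The fingers move at their own pace and stop on an object; "squeeze" is the grip in N (left out, the last holds). Time passes only in rows, so rows that do not move let the fingers close. It gives the time, the measured TCP pose, the force, the opening and the grip force at its end, in the units of the state.
- env.state(): the state, without advancing time (a new reading comes with each control period).
- env.grab_frame(name): name is "side" or "top" or "wrist"; returns a dict with "pixels" (400x640x3 uint8, red, green, blue), "depth" (400x640 float32, mm along the optical axis (not along the pixel's ray), 0 where there is no reading), "intrinsics" (3x3 intrinsics, pixels), "cam_to_world" (4x4, takes a point from camera to world coordinates). Camera axes: x right, y down, z forward; pixel columns grow to the right and rows downward; lengths in mm; the calibration is good to about 2 mm. A picture is of the moment at which its call begins.
- env.job_done(): hands the job in; it is judged then, once.
The state is a dict: "time_s": time; "qpos": joint angles; "qvel": joint speeds; "effort": joint torques, N m; "ee_pos": TCP position; "ee_rot": TCP orientation; "force": force on the tool from outside, world axes, zero at the start; "torque": the same for the moment, N m; "gripper_width": finger opening in mm; "gripper_force": force on a finger pad.
Only numpy, scipy, OpenCV 4.12 (cv2) and the standard library are available. Lean on these libraries where they do the work, as an engineer would, in place of code of your own. Each camera call takes 0.05 s, during which the arm holds its last target. There are 200 camera calls.

## Working session

There is one attempt and no reset: what is moved stays moved. The work goes in short steps, Python scripts to look and compute and a tool call to move; the robot and the scene stay as the last step left them, time stands still between calls to the robot, and variables do not carry over. Pictures are saved under pics/ and viewed, at most 10 in all, crops included, and the job is handed in when it is done.

Besides the shell and the picture viewer there is one more tool, called after "Emit:" by a JSON object that holds its "method" and its "body", one argument or row to a line. send_rows: Moves the arm, as the interface text tells. Shifts and turns lie within -1 to 1; 1 stands for 0.04 m of shift or 0.12 rad of turn. Its arguments: {"type":"object","properties":{"steps":{"type":"array"},"squeeze":{"type":"number"}},"required":["steps"]}

```bash
mkdir -p pics; cat > h.py <<'E'
from workcell import env
import numpy as np, cv2
def grab(n,save=None):
    f=env.grab_frame(n)
    np.savez(''+n+'.npz',**{k:np.asarray(v) for k,v in f.items()})
    if save: cv2.imwrite('pics/'+save,f['pixels'][:,:,::-1])
    return f
def load(n): return dict(np.load(''+n+'.npz'))
def cloud(f):
    K=np.array(f['intrinsics']);T=np.array(f['cam_to_world']);d=f['depth']
    v,u=np.mgrid[:d.shape[0],:d.shape[1]]
    P=np.stack([(u-K[0,2])/K[0,0]*d,(v-K[1,2])/K[1,1]*d,d],-1)
    W=P@T[:3,:3].T+T[:3,3]; W[d==0]=np.nan
    return W
def onplane(f,u,v,z):
    K=np.array(f['intrinsics']);T=np.array(f['cam_to_world'])
    r=T[:3,:3]@np.array([(u-K[0,2])/K[0,0],(v-K[1,2])/K[1,1],1]);o=T[:3,3]
    return o+r*(z-o[2])/r[2]
def proj(f,p):
    K=np.array(f['intrinsics']);T=np.array(f['cam_to_world'])
    c=T[:3,:3].T@(np.array(p,float)-T[:3,3]); q=K@c; return q[:2]/q[2]
E
python3 - <<'E'
from h import *
np.set_printoptions(suppress=True,precision=2)
for n in('top','side'):
    f=grab(n,n+'0.png'); print(np.array(f['cam_to_world']),np.array(f['intrinsics']))
s=env.state();print(s)
E
```

```text
[[  -0.03   -1.      0.07  479.18]
 [  -1.      0.03   -0.02    5.01]
 [   0.02   -0.07   -1.   1328.61]
 [   0.      0.      0.      1.  ]] [[494.96   0.   325.34]
 [  0.   494.96 188.43]
 [  0.     0.     1.  ]]
[[ -0.98  -0.13   0.13 428.38]
 [ -0.18   0.7   -0.69 736.35]
 [ -0.    -0.7   -0.71 870.91]
 [  0.     0.     0.     1.  ]] [[451.82   0.   320.85]
 [  0.   451.82 203.41]
 [  0.     0.     1.  ]]
{'time_s': 0.1, 'qpos': array([70.59, 18.35, 89.7 , -0.  , 72.04, -1.15]), 'qvel': array([-0.01, -0.02, -0.14, -0.04,  0.01, -0.09]), 'effort': array([ -0.  , -41.33, -23.25,   0.07,   0.04,  -0.  ]), 'ee_pos': array([180.07, 545.61, 213.21]), 'ee_rot': array([-179.91,   -0.  ,  161.74]), 'force': array([-0.02,  0.03,  0.2 ]), 'torque': array([ 0.04, -0.01, -0.01]), 'gripper_force': 0.0, 'gripper_width': 91.42002002579981}
```

View pics/top0.png

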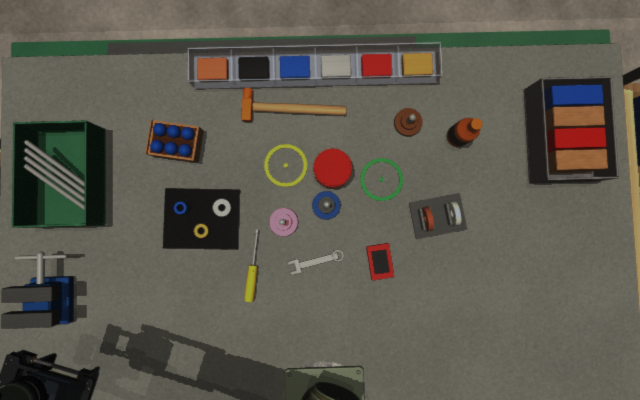

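View pics/side0.png

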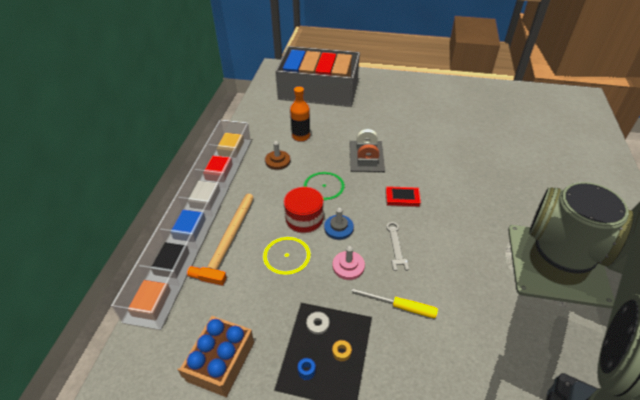

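The top view shows:
- Tin (333,168), yellow ring (286,165), green ring (381,180).
- Stand-shaped things: blue (326,205), pink (284,222) and brown (408,122). The blue one is meant.
- Rack wheels: brick-red (428,218) and white (455,213). The red one is meant.
- On the mat: brass ring (201,231) is the collar, steel ring (221,207), blue bushing (180,208).

I'll confirm these in one enlarged crop and measure them.

```bash
python3 - <<'E'
from h import *
np.set_printoptions(suppress=True,precision=1)
f=load('top'); im=f['pixels'][:,:,::-1]
def crop(u,v,w,h,s): return cv2.resize(im[v-h//2:v+h//2,u-w//2:u+w//2],None,fx=s,fy=s,interpolation=cv2.INTER_CUBIC)
a=crop(330,190,160,100,5);b=crop(436,216,80,50,5);c=crop(201,219,80,50,5)
cv2.imwrite('pics/crop1.png',np.vstack([a[:500,:],np.zeros((0,800,3),np.uint8)]));
cv2.imwrite('pics/crop2.png',np.hstack([b,c]))
for n in('top','side'):
    f=load(n);W=cloud(f);hsv=cv2.cvtColor(f['pixels'],cv2.COLOR_RGB2HSV)
    T={'top':{'tin':(333,168),'yel':(286,165),'stand':(326,205),'wheel':(428,218),'white':(455,213),'collar':(201,231),'ring':(221,207),'bush':(180,208)},
       'side':{'tin':(303,202),'yel':(287,255),'stand':(339,222),'wheel':(369,152),'white':(368,136),'collar':(342,350),'ring':(318,322),'bush':(306,367)}}[n]
    for k,(u,v) in T.items():
        r={'tin':26,'yel':28,'stand':18,'wheel':14,'white':14}.get(k,11)
        S=W[v-r:v+r+1,u-r:u+r+1].reshape(-1,3);H=hsv[v-r:v+r+1,u-r:u+r+1].reshape(-1,3).astype(int)
        if k=='yel': m=(abs(H[:,0]-29)<6)&(H[:,1]>120)
        elif k=='tin': m=(S[:,2]>60)
        elif k=='stand': m=(abs(H[:,0]-108)<10)&(H[:,1]>120)&(S[:,2]<22)
        elif k=='wheel': m=((H[:,0]<12)|(H[:,0]>172))&(H[:,1]>90)&(S[:,2]>32)
        elif k=='white': m=(S[:,2]>33)&(H[:,1]<60)
        elif k=='collar': m=(S[:,2]>15)
        else: m=S[:,2]>9
        q=S[m]; 
        if len(q)<4: print(n,k,'few');continue
        (c,rad)=cv2.minEnclosingCircle(q[:,:2].astype(np.float32))
        print(n,k,len(q),'med z',np.median(q[:,2]),'max',q[:,2].max(),'mean',q.mean(0),'circ',np.array(c),rad, 'rect',cv2.minAreaRect(q[:,:2].astype(np.float32)))
E
```

```text
top tin 1173 med z 70.68309952290997 max 79.37691571062646 mean [619.6 -38.6  70.8] circ [620.  -38.6] 49.966854095458984 rect ((619.6421508789062, -38.96908950805664), (95.0103988647461, 96.11621856689453), 88.42228698730469)
top yel 483 med z 0.48935599388460105 max 8.05708050588646 mean [637.3  86.1   0.5] circ [637.4  85.1] 58.47018814086914 rect ((637.7216186523438, 86.67412567138672), (113.47367095947266, 114.252197265625), 88.26165771484375)
top stand 364 med z 14.415445922752497 max 21.89522277491642 mean [526.1 -20.   14.4] circ [526.6 -20.1] 36.635887145996094 rect ((526.1923217773438, -20.503406524658203), (69.33228302001953, 69.28318786621094), 88.38936614990234)
top wheel 180 med z 62.65294314896744 max 73.96681266292467 mean [ 482.7 -281.5   59.2] circ [ 482.5 -282.1] 31.36890411376953 rect ((482.55438232421875, -282.7353820800781), (61.94447708129883, 16.260547637939453), 6.43307638168335)
top white 199 med z 61.179999393832986 max 74.6847814754583 mean [ 495.5 -351.7   57.5] circ [ 494.7 -354.3] 31.718063354492188 rect ((494.1275634765625, -349.9557800292969), (63.426
[... 1885 characters left out ...]
65674)
side collar 223 med z 21.056363806951254 max 24.938808056697212 mean [468.1 312.9  21. ] circ [468.  311.7] 19.29798126220703 rect ((468.27410888671875, 312.10870361328125), (36.071903228759766, 37.05445861816406), 9.258201599121094)
side ring 329 med z 15.185686378916671 max 19.513853339627417 mean [527.  259.3  15.1] circ [528.2 258.3] 24.677255630493164 rect ((526.557373046875, 257.7643737792969), (44.43125915527344, 48.416587829589844), 11.444589614868164)
side bush 267 med z 27.829372048330583 max 33.70384207358745 mean [528.8 365.6  24.8] circ [529.6 363.6] 17.42404556274414 rect ((529.1609497070312, 363.89837646484375), (33.33391571044922, 32.86850357055664), 83.94035339355469)
```

View pics/crop1.png

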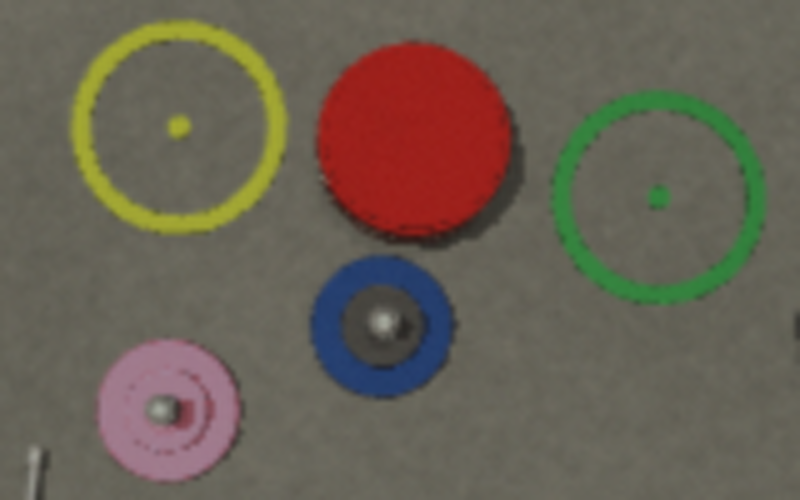

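View pics/crop2.png

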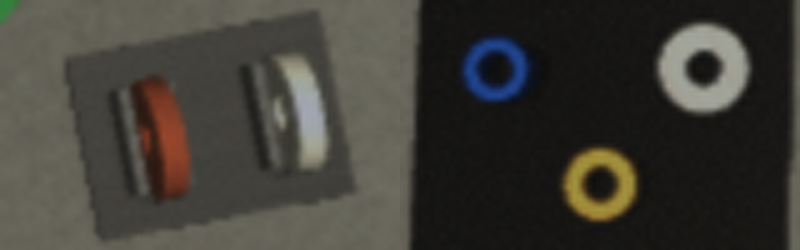

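The crops confirm the choices: blue stand with dark flange (upper crop 383,325), red tin (415,140), yellow mark (178,127), brick-red wheel in the left slot, and brass ring at (600,185). First I turn the tool to yaw 82.

Emit:
{"method": "send_rows", "body": {
  "steps": [
    [[0, 0, 0, 1, 0.6], [0, 0, 0, 1, 0.6], [0, 0, 0, 1, 0.6], [0, 0, 0, 1, 0.6], [0, 0, 0, 1, 0.6]]
  ]
}}

```text
time_s: 0.52
ee_pos: [180.1, 545.7, 213.5]
ee_rot: [-180.0, 0.0, 127.0]
force: [-0.4, -0.7, -0.3]
gripper_width: 60.4
gripper_force: 0.0
```

Emit:
{"method": "send_rows", "body": {
  "steps": [
    [[0, 0, 0, 1, 0.6], [0, 0, 0, 1, 0.6], [0, 0, 0, 1, 0.6], [0, 0, 0, 1, 0.6], [0, 0, 0, 1, 0.6]]
  ]
}}

```text
time_s: 0.93
ee_pos: [180.1, 545.7, 213.5]
ee_rot: [-180.0, 0.1, 92.6]
force: [-0.1, -0.4, 0.0]
gripper_width: 54.7
gripper_force: 0.0
```

Emit:
{"method": "send_rows", "body": {
  "steps": [
    [[0, 0, 0, 1, 0.6], [0, 0, 0, 0.6, 0.6]]
  ]
}}

```text
time_s: 1.1
ee_pos: [180.1, 545.8, 213.4]
ee_rot: [-180.0, 0.1, 81.7]
force: [1.1, -0.3, 0.0]
gripper_width: 54.6
gripper_force: 0.0
```

Emit:
{"method": "send_rows", "body": {
  "steps": [
    [[-0.75, 0.65, 0, 0, 0.6], [-0.75, 0.65, 0, 0, 0.6], [-0.75, 0.65, 0, 0, 0.6], [-0.75, 0.65, 0, 0, 0.6], [-0.75, 0.65, 0, 0, 0.6]]
  ]
}}

```text
time_s: 1.52
ee_pos: [288.4, 377.6, 213.6]
ee_rot: [-180.0, 0.0, 82.0]
force: [-0.1, 0.5, 0.6]
gripper_width: 54.7
gripper_force: 0.0
```

Emit:
{"method": "send_rows", "body": {
  "steps": [
    [[-0.75, 0.65, 0, 0, 0.6], [-0.75, 0.65, 0, 0, 0.6], [-0.75, 0.65, 0, 0, 0.6], [-0.75, 0.65, 0, 0, 0.6], [-0.75, 0.65, 0, 0, 0.6]]
  ]
}}

```text
time_s: 1.93
ee_pos: [396.2, 210.8, 213.8]
ee_rot: [-180.0, 0.0, 82.0]
force: [0.8, 0.2, -0.2]
gripper_width: 54.7
gripper_force: 0.0
```

Emit:
{"method": "send_rows", "body": {
  "steps": [
    [[-0.75, 0.65, 0, 0, 0.6], [-0.75, 0.65, 0, 0, 0.6], [-0.75, 0.65, 0, 0, 0.6], [-0.75, 0.65, 0, 0, 0.6], [-0.75, 0.65, 0, 0, 0.6]]
  ]
}}

```text
time_s: 2.35
ee_pos: [504.0, 44.1, 213.7]
ee_rot: [-180.0, -0.0, 82.0]
force: [0.8, -0.1, 0.8]
gripper_width: 54.7
gripper_force: 0.0
```

Emit:
{"method": "send_rows", "body": {
  "steps": [
    [[-0.75, 0.65, 0, 0, 0.6], [-0.75, 0.65, 0, 0, 0.6], [-0.75, 0.65, 0, 0, 0.6], [-0.75, 0.6, 0, 0, 0.6], [-0.75, 0.6, 0, 0, 0.6]]
  ]
}}

```text
time_s: 2.77
ee_pos: [607.9, -122.0, 213.4]
ee_rot: [-179.9, -0.0, 82.0]
force: [1.0, 0.8, 0.1]
gripper_width: 54.7
gripper_force: 0.0
```

```bash
python3 - <<'E'
from h import *
np.set_printoptions(suppress=True,precision=2)
s=env.state();print(s['ee_pos'],s['ee_rot'],s['time_s'],s['qpos'])
f=grab('wrist','w1.png'); T=f['cam_to_world'];print(T); print(proj(f,s['ee_pos']))
E
```

```text
[ 607.9  -121.97  213.37] [-179.94   -0.02   81.95] 2.7667 [-12.42  22.45  83.41   0.01  74.2   -4.37]
[[  0.99  -0.13  -0.04 619.54]
 [ -0.14  -0.95  -0.28 -42.87]
 [ -0.     0.28  -0.96 384.41]
 [  0.     0.     0.     1.  ]]
[315.84 249.12]
```

View pics/w1.png

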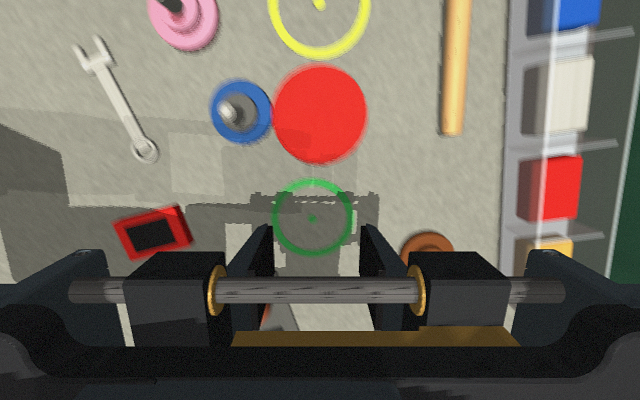

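The wrist view shows the tin at (320,115) ahead of the fingers and the yellow ring at (320,10) beyond it. The stand at (240,112) is clear to the side. I'll descend and push.

Emit:
{"method": "send_rows", "body": {
  "steps": [
    [[0, 0, 1, 0, 0.6], [0, 0, 1, 0, 0.6], [0, 0, 1, 0, 0.6], [0, 0, 1, 0, 0.6], [0, 0, 0.5, 0, 0.6]]
  ]
}}

```text
time_s: 3.23
ee_pos: [603.8, -119.2, 28.7]
ee_rot: [-179.5, -0.0, 82.0]
force: [-0.4, -0.3, 1.0]
gripper_width: 54.8
gripper_force: 0.0
```

Emit:
{"method": "send_rows", "body": {
  "steps": [
    [[0, 0, 0.35, 0, 0.6], [0.35, 0, 0, 0, 0.6], [0.3, 0, 0, 0, 0.6], [0.1, 0, 0, 0, 0.6], [0.15, 0, 0, 0, 0.6]]
  ]
}}

```text
time_s: 3.65
ee_pos: [613.4, -83.8, 21.3]
ee_rot: [179.9, 0.1, 82.1]
force: [-0.7, -3.0, -1.8]
gripper_width: 54.8
gripper_force: 1.4
```

Emit:
{"method": "send_rows", "body": {
  "steps": [
    [[0.2, 0, 0, 0, 0.6], [0.2, 0, 0, 0, 0.6], [0.2, 0, 0, 0, 0.6], [0.2, 0, 0, 0, 0.6], [0.2, 0, 0, 0, 0.6]]
  ]
}}

```text
time_s: 4.07
ee_pos: [618.8, -44.6, 21.0]
ee_rot: [179.9, 0.0, 82.0]
force: [-0.9, -5.4, 3.6]
gripper_width: 54.9
gripper_force: 3.0
```

Emit:
{"method": "send_rows", "body": {
  "steps": [
    [[0.2, 0, 0, 0, 0.6], [0.2, 0, 0, 0, 0.6], [0.2, 0, 0, 0, 0.6], [0.2, 0, 0, 0, 0.6], [0.15, 0, 0, 0, 0.6]]
  ]
}}

```text
time_s: 4.48
ee_pos: [624.0, -6.7, 20.8]
ee_rot: [179.9, 0.0, 82.0]
force: [-0.4, -5.0, 4.4]
gripper_width: 54.8
gripper_force: 3.2
```

Emit:
{"method": "send_rows", "body": {
  "steps": [
    [[0.15, 0, 0, 0, 0.6], [0.1, 0, 0, 0, 0.6], [0.1, 0, 0, 0, 0.6], [0.05, 0, 0, 0, 0.6], [0.05, 0, 0, 0, 0.6]]
  ]
}}

```text
time_s: 4.9
ee_pos: [626.2, 10.6, 20.6]
ee_rot: [179.9, 0.0, 82.0]
force: [-0.6, -6.7, 5.0]
gripper_width: 54.7
gripper_force: 3.4
```

```bash
cat >> h.py <<'E'
def circ(W,hsv,m):
    q=W[m]; q=q[~np.isnan(q).any(1)]
    return q
def fitc(q):
    A=np.c_[2*q[:,:2],np.ones(len(q))];s=np.linalg.lstsq(A,(q[:,:2]**2).sum(1),rcond=None)[0]
    return s[:2],np.sqrt(s[2]+s[:2]@s[:2])
E
cat > tin.py <<'E'
from h import *
np.set_printoptions(suppress=True,precision=1)
print(env.state()['ee_pos'])
f=grab('top');W=cloud(f);hsv=cv2.cvtColor(f['pixels'],cv2.COLOR_RGB2HSV).astype(int)
near=(abs(W[...,0]-635)<70)&(abs(W[...,1]-70)<95)
t=near&(abs(W[...,2]-70.5)<6)&((hsv[...,0]<8)|(hsv[...,0]>172))&(hsv[...,1]>150)
v,u=np.where(t);(c,r)=cv2.minEnclosingCircle(np.c_[u,v].astype(np.float32))
print('tin',len(u),onplane(f,*c,70),'mean',onplane(f,u.mean(),v.mean(),70),r)
y=near&(abs(hsv[...,0]-29)<6)&(hsv[...,1]>110)&(W[...,2]<6)
print('visible yellow',y.sum(), W[y][:,:2].min(0),W[y][:,:2].max(0))
E
python3 tin.py
```

```text
[626.2  10.6  20.6]
tin 242 [629.   74.7  70. ] mean [631.7  96.4  70. ] 18.384876251220703
visible yellow 208 [583.7  96.2] [692.3 143.1]
```

Emit:
{"method": "send_rows", "body": {
  "steps": [
    [[0.1, 0, 0, 0, 0.6], [0.1, 0.02, 0, 0, 0.6], [0.1, 0, 0, 0, 0.6], [0.1, 0, 0, 0, 0.6], [0.05, 0, 0, 0, 0.6]]
  ]
}}

```text
time_s: 5.37
ee_pos: [629.3, 28.5, 20.3]
ee_rot: [180.0, 0.0, 82.0]
force: [-1.3, -5.4, 4.8]
gripper_width: 54.5
gripper_force: 3.5
```

Emit:
{"method": "send_rows", "body": {
  "steps": [
    [[0, 0, 0, 0, 0.6], [-0.3, 0, 0, 0, 0.6], [-1, 0, 0, 0, 0.6], [-1, 0, 0, 0, 0.6], [-1, 0, 0, 0, 0.6]]
  ]
}}

```text
time_s: 5.78
ee_pos: [609.9, -102.9, 19.2]
ee_rot: [-179.9, -0.1, 82.0]
force: [0.2, -0.5, 0.8]
gripper_width: 54.6
gripper_force: 0.0
```

Emit:
{"method": "send_rows", "body": {
  "steps": [
    [[-1, 0, 0, 0, 0.6], [-1, 0, 0, 0, 0.6], [0, 0, 0, 0, 0.6]]
  ]
}}

```text
time_s: 6.03
ee_pos: [598.2, -188.0, 19.3]
ee_rot: [180.0, 0.1, 81.6]
force: [0.1, 0.7, -0.4]
gripper_width: 54.3
gripper_force: 0.0
```

```bash
cat >> tin.py <<'E'
f=grab('wrist','w_tin.png');W=cloud(f);hsv=cv2.cvtColor(f['pixels'],cv2.COLOR_RGB2HSV).astype(int)
y=(abs(hsv[...,0]-29)<6)&(hsv[...,1]>110)&(abs(W[...,0]-637)<75)&(abs(W[...,1]-86)<75)&(abs(W[...,2])<12)
print('w yellow',y.sum(),np.nanmin(W[y],0),np.nanmax(W[y],0))
E
python3 tin.py
```

```text
[ 598.2 -188.    19.3]
tin 1143 [636.4  84.1  70. ] mean [636.6  83.9  70. ] 19.452041625976562
visible yellow 112 [580.2  40. ] [677.3 143.3]Traceback (most recent call last):
  File "tin.py", line 13, in <module>
    print('w yellow',y.sum(),np.nanmin(W[y],0),np.nanmax(W[y],0))
                             ~~~~~~~~~^^^^^^^^
    res = np.fmin.reduce(a, axis=axis, out=out, **kwargs)
ValueError: zero-size array to reduction operation fmin which has no identity
```

```bash
python3 - <<'E'
from h import *
f=load('top');im=cv2.imread('pics/top0.png');hsv=cv2.cvtColor(im,cv2.COLOR_BGR2HSV).astype(int)
m=(abs(hsv[...,0]-29)<6)&(hsv[...,1]>110);v,u=np.where(m);k=(abs(u-286)<30)&(abs(v-165)<30);u,v=u[k],v[k]
P=np.array([onplane(f,a,b,0) for a,b in zip(u,v)]);d=np.hypot(*(P[:,:2]-P[:,:2].mean(0)).T)
print(fitc(P[d>40]),P[d<10].mean(0))
s=f['pixels'];h=cv2.cvtColor(s,cv2.COLOR_RGB2HSV).astype(int)
m=((h[...,0]<8)|(h[...,0]>172))&(h[...,1]>150);v,u=np.where(m);k=(abs(u-288)<30)&(abs(v-163)<30)
n=np.zeros(m.shape,np.uint8);n[v[k],u[k]]=255
cs=max(cv2.findContours(n,0,1)[0],key=cv2.contourArea)[:,0]
P=np.array([onplane(f,a,b,70) for a,b in cs]);print(fitc(P),cs.min(0),cs.max(0))
E
```

```text
(array([637.72608971,  85.7357337 ]), np.float64(53.09340876196948)) [637.54940079  85.31637871   0.        ]
(array([636.59150736,  83.58241717]), np.float64(48.501533132123164)) [265 143] [303 181]
```

The tin is within about 2 mm of its mark. Next I raise, turn to yaw 9.8 and look at the rack.

Emit:
{"method": "send_rows", "body": {
  "steps": [
    [[0, 0, -1, 1, 0.4], [0, 0, -1, 1, 0.4], [0, 0, -1, 1, 0.4], [0, 0, -1, 1, 0.4], [0, 0, -1, 1, 0.4]]
  ]
}}

```text
time_s: 6.55
ee_pos: [599.4, -179.2, 221.4]
ee_rot: [-179.9, -0.1, 47.4]
force: [2.2, 0.6, -0.1]
gripper_width: 36.1
gripper_force: 0.0
```

Emit:
{"method": "send_rows", "body": {
  "steps": [
    [[0, 0, 0, 1, 0.4], [0, 0, 0, 1, 0.4], [0, 0, 0, 1, 0.4], [0, 0, 0, 1, 0.4], [0, 0, 0, 1, 0.4]]
  ]
}}

```text
time_s: 6.97
ee_pos: [599.6, -179.2, 219.4]
ee_rot: [-179.9, 0.0, 13.0]
force: [-0.1, 0.1, 0.3]
gripper_width: 36.9
gripper_force: 0.0
```

Emit:
{"method": "send_rows", "body": {
  "steps": [
    [[0, 0, 0, 0.5, 0.4], [-0.9, 0.36, 0.2, 0, 0.4], [-0.9, 0.36, 0.2, 0, 0.4], [-0.9, 0.36, 0.2, 0, 0.4], [-0.9, 0.36, 0.2, 0, 0.4]]
  ]
}}

```text
time_s: 7.38
ee_pos: [466.5, -261.2, 187.0]
ee_rot: [-179.9, -0.0, 10.0]
force: [-0.1, -1.5, -0.2]
gripper_width: 36.6
gripper_force: 0.0
```

Emit:
{"method": "send_rows", "body": {
  "steps": [
    [[-0.9, 0.36, 0.2, 0, 0.4], [0, 0, 0, 0, 0.4]]
  ]
}}

```text
time_s: 7.55
ee_pos: [428.6, -282.8, 177.9]
ee_rot: [-179.8, 0.4, 9.6]
force: [-0.4, 0.5, -1.2]
gripper_width: 36.6
gripper_force: 0.0
```

```bash
python3 - <<'E'
from h import *
np.set_printoptions(suppress=True,precision=1)
s=env.state();print(s['ee_pos'],s['ee_rot'],s['time_s'])
f=grab('wrist','w2.png');W=cloud(f);hsv=cv2.cvtColor(f['pixels'],cv2.COLOR_RGB2HSV).astype(int)
m=((hsv[...,0]<12)|(hsv[...,0]>172))&(hsv[...,1]>90)&(W[...,2]>40)&(W[...,2]<76)&(abs(W[...,0]-482)<45)&(abs(W[...,1]+282)<40)
q=W[m];print(len(q),q.mean(0));t=q[q[:,2]>64];print(len(t),t.mean(0),q[:,2].max())
print(cv2.minAreaRect(q[:,:2].astype(np.float32)),cv2.minAreaRect(t[:,:2].astype(np.float32)))
c,ev=np.linalg.eigh(np.cov(q[:,:2].T));print(ev[:,1],np.sqrt(c))
E
```

```text
[ 428.6 -282.8  177.9] [-179.8    0.4    9.6] 7.55
899 [ 489.3 -281.    64.8]
594 [ 487.1 -281.4   68.5] 72.01707089515412
((487.2489013671875, -281.465087890625), (60.295005798339844, 13.717284202575684), 9.172343254089355) ((486.8066101074219, -281.5595703125), (40.54648971557617, 13.345810890197754), 9.840378761291504)
[-1.  -0.2] [ 4.  16.6]
```

View pics/w2.png

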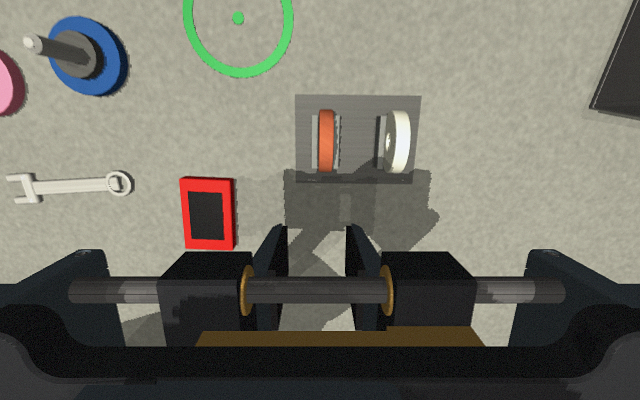

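The wrist view shows the brick-red wheel at (327,140) and the white one at (398,142), aligned with the fingers' closing line. I'll move over the red wheel.

Emit:
{"method": "send_rows", "body": {
  "steps": [
    [[0.6, 0.1, 0.5, 0, 0.4], [0.65, 0.1, 0.5, 0, 0.4], [0, 0, 0, 0, 0.4], [0, 0, 0, 0, 0.4]]
  ]
}}

```text
time_s: 7.93
ee_pos: [486.4, -280.4, 138.4]
ee_rot: [-179.8, 0.1, 10.0]
force: [-0.7, 0.8, 0.9]
gripper_width: 36.6
gripper_force: 0.0
```

```bash
python3 - <<'E'
from h import *
np.set_printoptions(suppress=True,precision=1)
s=env.state();print(s['ee_pos'],s['ee_rot'],s['time_s'])
f=grab('wrist');W=cloud(f);hsv=cv2.cvtColor(f['pixels'],cv2.COLOR_RGB2HSV).astype(int)
m=((hsv[...,0]<12)|(hsv[...,0]>172))&(hsv[...,1]>90)&(W[...,2]>40)&(W[...,2]<76)&(abs(W[...,0]-482)<45)&(abs(W[...,1]+282)<40)
q=W[m];print(len(q))
if len(q)>20: print(cv2.minAreaRect(q[:,:2].astype(np.float32)),q.mean(0))
E
```

```text
[ 486.4 -280.4  138.4] [-179.8    0.1   10. ] 7.9333
1002
((487.73260498046875, -281.7921142578125), (60.214473724365234, 13.794193267822266), 9.8435640335083) [ 493.5 -280.6   64.1]
```

Emit:
{"method": "send_rows", "body": {
  "steps": [
    [[0, 0.03, 0.8, 0, 0.4], [0, 0, 0.8, 0, 0.4], [0, 0, 0.6, 0, 0.4], [0, 0, 0.3, 0, 0.4], [0, 0, 0.05, 0, 0.4]]
  ]
}}

```text
time_s: 8.4
ee_pos: [483.8, -282.2, 36.3]
ee_rot: [-179.8, 0.2, 9.8]
force: [0.2, -0.0, -0.0]
gripper_width: 36.3
gripper_force: 0.0
```

Emit:
{"method": "send_rows", "body": {
  "squeeze": 20,
  "steps": [
    [[0, 0, 0, 0, 0.05], [0, 0, 0, 0, 0.05], [0, 0, 0, 0, 0.05], [0, 0, 0, 0, 0.05], [0, 0, 0, 0, 0.05]]
  ]
}}

```text
time_s: 8.82
ee_pos: [485.9, -283.2, 39.1]
ee_rot: [-180.0, -0.1, 9.7]
force: [0.3, 4.0, 3.8]
gripper_width: 14.0
gripper_force: 20.0
```

Emit:
{"method": "send_rows", "body": {
  "steps": [
    [[0, 0, -0.3, 0, 0.05], [0, 0, -0.6, 0, 0.05], [0, 0, -0.6, 0, 0.05], [0.2, -0.81, 0, 0, 0.05], [0.2, -0.81, 0, 0, 0.05]]
  ]
}}

```text
time_s: 9.23
ee_pos: [491.4, -218.5, 100.0]
ee_rot: [179.8, -0.2, 9.6]
force: [0.1, 0.8, -0.9]
gripper_width: 14.2
gripper_force: 20.0
```

Emit:
{"method": "send_rows", "body": {
  "steps": [
    [[0.2, -0.81, 0, 0, 0.05], [0.2, -0.81, 0, 0, 0.05], [0, 0, 0.4, 0, 0.05], [0, 0, 0.4, 0, 0.05], [0, 0, 0.4, 0, 0.05]]
  ]
}}

```text
time_s: 9.65
ee_pos: [495.3, -150.1, 50.1]
ee_rot: [179.9, -0.1, 9.9]
force: [0.0, 0.1, -1.5]
gripper_width: 13.7
gripper_force: 20.0
```

Emit:
{"method": "send_rows", "body": {
  "steps": [
    [[0, 0, 0.2, 0, 0.05], [0, 0, 0.05, 0, 0.05], [0, 0, 0, 0, 0.05]]
  ]
}}

```text
time_s: 9.9
ee_pos: [494.6, -150.7, 39.8]
ee_rot: [-180.0, 0.0, 9.8]
force: [-0.6, -0.6, -0.6]
gripper_width: 13.8
gripper_force: 20.0
```

Emit:
{"method": "send_rows", "body": {
  "steps": [
    [[0, 0, 0.05, 0, 0.05], [0, 0, 0.05, 0, 0.05], [0, 0, 0.03, 0, 0.05], [0, 0, 0, 0, 0.05]]
  ]
}}

```text
time_s: 10.23
ee_pos: [494.9, -150.7, 34.9]
ee_rot: [180.0, -0.0, 9.8]
force: [-0.6, 0.1, -2.2]
gripper_width: 13.5
gripper_force: 20.0
```

Emit:
{"method": "send_rows", "body": {
  "steps": [
    [[0, 0, 0.03, 0, 0.05], [0, 0, 0.0, 0, 0.05]]
  ]
}}

```text
time_s: 10.4
ee_pos: [494.8, -150.6, 33.6]
ee_rot: [-180.0, -0.0, 9.8]
force: [0.2, 0.5, -1.1]
gripper_width: 14.1
gripper_force: 20.0
```

Emit:
{"method": "send_rows", "body": {
  "steps": [
    [[0, 0, 0.03, 0, 0.05], [0, 0, 0.0, 0, 0.05]]
  ]
}}

```text
time_s: 10.57
ee_pos: [495.0, -150.6, 33.0]
ee_rot: [180.0, -0.0, 9.8]
force: [-1.4, 0.8, 3.8]
gripper_width: 13.6
gripper_force: 20.0
```

Contact is felt on the bench. The tool cannot tilt, so I'll lay the wheel down under control. I open slightly, tip it so it leans on one finger, then open slowly so it slides down that finger.

Emit:
{"method": "send_rows", "body": {
  "steps": [
    [[0, 0, 0, 0, 0.29], [0, 0, 0, 0, 0.29], [0, 0, 0, 0, 0.29], [0, 0, -0.15, 0, 0.29], [0, 0, -0.15, 0, 0.29]]
  ]
}}

```text
time_s: 10.98
ee_pos: [494.6, -150.5, 44.5]
ee_rot: [-180.0, 0.0, 9.8]
force: [0.0, -1.0, -0.2]
gripper_width: 26.1
gripper_force: 0.0
```

Emit:
{"method": "send_rows", "body": {
  "steps": [
    [[0, 0.1, 0, 0, 0.29], [0, 0.1, 0, 0, 0.29], [0, 0.075, 0, 0, 0.29], [0, 0.075, 0, 0, 0.29], [0, 0.075, 0, 0, 0.29]]
  ]
}}

```text
time_s: 11.4
ee_pos: [497.6, -167.7, 44.1]
ee_rot: [-180.0, 0.0, 9.8]
force: [0.1, -0.1, -0.4]
gripper_width: 26.4
gripper_force: 0.0
```

```bash
python3 - <<'E'
from h import *
f=grab('side'); s=env.state();print(s['ee_pos'],s['force'],s['gripper_width'])
u,v=proj(f,[497,-165,40]).astype(int);print(u,v)
a=f['pixels'][v-50:v+50,u-65:u+65,::-1];cv2.imwrite('pics/s1.png',cv2.resize(a,None,fx=5,fy=5,interpolation=cv2.INTER_CUBIC))
E
```

```text
[ 497.84406178 -168.15398094   44.13931689] [ 0.670983    0.37716971 -0.42126752] 26.325131477822623
357 180
```

View pics/s1.png

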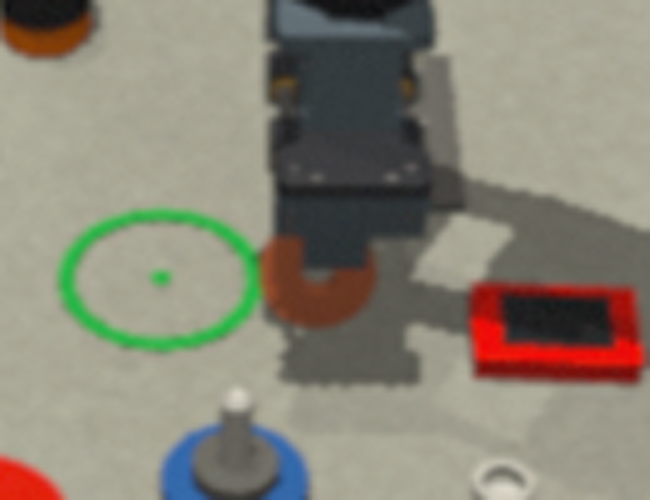

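The crop shows the wheel at (318,280), still upright-ish beneath the finger. I'll fit its face plane to find the tilt.

```bash
cat > tilt.py <<'E'
from h import *
import sys
np.set_printoptions(suppress=True,precision=2)
f=grab('side') if len(sys.argv)>1 else load('side');W=cloud(f);hsv=cv2.cvtColor(f['pixels'],cv2.COLOR_RGB2HSV).astype(int)
m=((hsv[...,0]<14)|(hsv[...,0]>172))&(hsv[...,1]>90)&(abs(W[...,0]-495)<60)&(abs(W[...,1]+165)<70)&(W[...,2]>2)&(W[...,2]<75)
q=W[m];print(len(q),q.min(0),q.max(0),q.mean(0))
U,S,V=np.linalg.svd(q-q.mean(0));print('normal',V[2],S)
E
python3 tilt.py
```

```text
259 [ 472.2  -180.7     2.22] [ 529.94 -140.45   67.81] [ 503.62 -150.2    29.24]
normal [ 0.18 -0.96 -0.19] [289.28 205.94  59.84]
```

Emit:
{"method": "send_rows", "body": {
  "steps": [
    [[0, 0.075, 0, 0, 0.29], [0, 0.075, 0, 0, 0.29], [0, 0, 0, 0, 0.29], [0, 0, 0, 0, 0.29]]
  ]
}}

```text
time_s: 11.78
ee_pos: [498.8, -173.4, 44.3]
ee_rot: [-180.0, -0.0, 9.8]
force: [0.7, 0.0, 0.9]
gripper_width: 26.5
gripper_force: 0.2
```

```bash
python3 tilt.py new
```

```text
264 [ 472.84 -215.04    3.7 ] [ 533.31 -142.95   67.24] [ 504.7  -156.27   28.51]
normal [ 0.17 -0.9  -0.39] [288.47 201.17  91.36]
```

It leans at about 25° on finger B. Now I open and lower in stages.

Emit:
{"method": "send_rows", "body": {
  "steps": [
    [[0, 0, 0, 0, 0.36], [0, 0, 0, 0, 0.4], [0, 0, 0.05, 0, 0.44], [0, 0, 0.1, 0, 0.44], [0, 0, 0.1, 0, 0.44]]
  ]
}}

```text
time_s: 12.25
ee_pos: [498.9, -173.3, 34.1]
ee_rot: [180.0, -0.0, 9.8]
force: [-0.2, -1.1, 0.9]
gripper_width: 40.2
gripper_force: 0.3
```

Emit:
{"method": "send_rows", "body": {
  "steps": [
    [[0, 0, 0, 0, 0.5], [0, 0, 0, 0, 0.57], [0, 0, 0.15, 0, 0.57], [0, 0, 0.2, 0, 0.57], [0, 0, 0.15, 0, 0.57]]
  ]
}}

```text
time_s: 12.67
ee_pos: [498.9, -173.7, 15.2]
ee_rot: [180.0, -0.0, 9.8]
force: [-11.8, -2.4, 62.5]
gripper_width: 52.1
gripper_force: 30.5
```

```bash
python3 tilt.py new
```

```text
109 [ 474.83 -167.75    6.43] [ 533.91 -134.82   46.5 ] [ 513.28 -149.06   19.71]
normal [-0.12  0.44  0.89] [153.63  90.57  48.13]
```

A finger is pressing on the wheel (62 N), so I raise at once.

Emit:
{"method": "send_rows", "body": {
  "steps": [
    [[0, 0, -0.15, 0, 0.57], [0, 0, -0.1, 0, 0.57]]
  ]
}}

```text
time_s: 12.88
ee_pos: [498.6, -173.2, 24.2]
ee_rot: [-180.0, 0.0, 9.8]
force: [0.5, -0.6, -0.5]
gripper_width: 52.3
gripper_force: 0.2
```

```bash
python3 tilt.py new; python3 - <<'E'
from h import *
f=load('side')
u,v=proj(f,[497,-165,30]).astype(int);print(u,v)
a=f['pixels'][v-40:v+40,u-50:u+50,::-1];cv2.imwrite('pics/s2.png',cv2.resize(a,None,fx=6,fy=6,interpolation=cv2.INTER_CUBIC))
E
```

```text
158 [ 473.62 -189.39    2.16] [ 534.31 -134.08   59.53] [ 511.08 -150.78   21.34]
normal [ 0.16 -0.39 -0.91] [208.04 114.81  89.74]
357 183
```

View pics/s2.png

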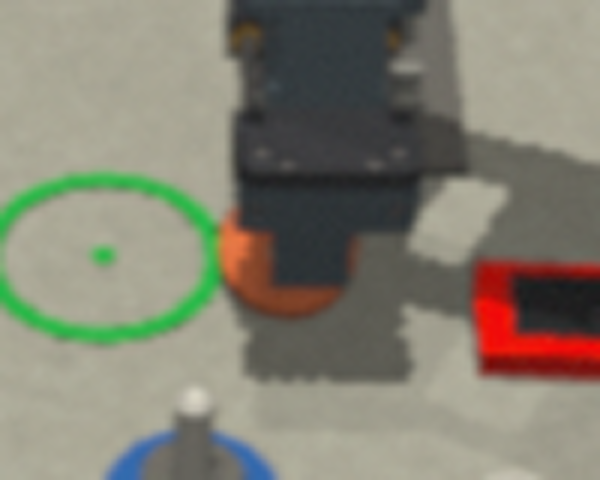

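The wheel (centre about (285,250)) now lies nearly flat. Its base slid back under the near finger, and there is no force. I'll open slowly to let it settle flat.

Emit:
{"method": "send_rows", "body": {
  "steps": [
    [[0, 0, 0, 0, 0.62], [0, 0, 0, 0, 0.67], [0, 0, 0, 0, 0.72], [0, 0, 0, 0, 0.77], [0, 0, 0, 0, 0.82]]
  ]
}}

```text
time_s: 13.35
ee_pos: [498.5, -173.1, 24.0]
ee_rot: [-180.0, 0.0, 9.8]
force: [1.0, 0.4, -0.3]
gripper_width: 73.6
gripper_force: 0.0
```

Emit:
{"method": "send_rows", "body": {
  "steps": [
    [[0, 0, 0, 0, 0.9], [0, 0, 0, 0, 1], [0, 0, -1, 0, 1], [0, 0, -1, 0, 1], [0, 0, -1, 0, 1]]
  ]
}}

```text
time_s: 13.77
ee_pos: [498.0, -172.9, 145.2]
ee_rot: [-179.9, 0.1, 9.8]
force: [1.0, -0.1, -0.0]
gripper_width: 91.2
gripper_force: 0.0
```

Emit:
{"method": "send_rows", "body": {
  "steps": [
    [[-1, 0, 0, 0, 1], [-0.5, 0, 0, 0, 1], [0, 0, 0, 0, 1], [0, 0, 0, 0, 1], [0, 0, 0, 0, 1]]
  ]
}}

```text
time_s: 14.18
ee_pos: [440.2, -183.5, 144.4]
ee_rot: [180.0, -0.1, 9.8]
force: [-0.6, -0.8, 0.4]
gripper_width: 91.2
gripper_force: 0.0
```

```bash
cat > wheel.py <<'E'
from h import *
np.set_printoptions(suppress=True,precision=2)
s=env.state();print(s['ee_pos'],s['ee_rot'],s['time_s'])
f=grab('wrist','w3.png');W=cloud(f);hsv=cv2.cvtColor(f['pixels'],cv2.COLOR_RGB2HSV).astype(int)
m=((hsv[...,0]<14)|(hsv[...,0]>172))&(hsv[...,1]>90)&(abs(W[...,0]-500)<60)&(abs(W[...,1]+165)<70)&(W[...,2]>4)&(W[...,2]<75)
q=W[m];print(len(q),q.min(0),q.max(0),q.mean(0))
U,S,V=np.linalg.svd(q-q.mean(0),full_matrices=False);print('normal',V[2])
v,u=np.where(m);e=cv2.fitEllipse(cv2.convexHull(np.c_[u,v].astype(np.float32)));print(e,onplane(f,*e[0],14))
P=np.array([onplane(f,a,b,14) for a,b in cv2.convexHull(np.c_[u,v])[:,0].astype(float)]);print(fitc(P))
p=(W[...,2]>60)&(abs(W[...,0]-526)<25)&(abs(W[...,1]+20)<25);print('post',p.sum(),W[p].mean(0) if p.any() else '')
E
python3 wheel.py
```

```text
[ 440.21 -183.51  144.41] [179.99  -0.06   9.77] 14.1833
2881 [ 475.44 -203.76    4.95] [ 538.07 -140.76   16.63] [ 507.64 -172.11   14.17]
normal [ 0. -0. -1.]
((316.6813049316406, 131.27716064453125), (62.522735595703125, 64.11927795410156), 179.93017578125) [ 507.89 -172.09   14.  ]
(array([ 506.97, -172.26]), np.float64(31.443239166902018))
post 532 [526.81 -21.62  71.08]
```

View pics/w3.png

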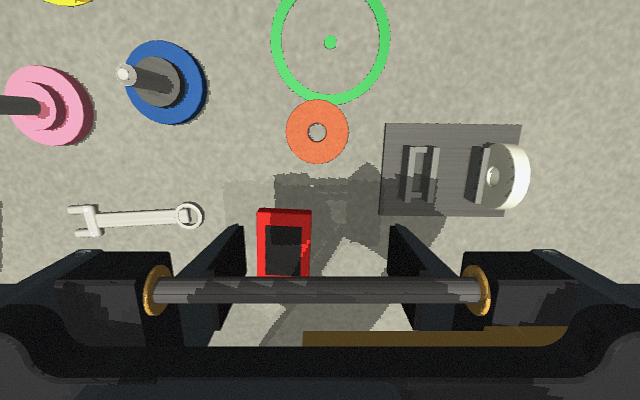

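The wheel is flat at (316,131) in the picture, world (507,-172), and the white wheel is untouched. I'll grip it once to centre it, then regrip at 90° so it is centred on both axes.

Emit:
{"method": "send_rows", "body": {
  "steps": [
    [[0.85, 0, 0, 0, 1], [0.85, 0, 0.4, 0, 1], [0, 0, 1, 0, 1], [0, 0, 1, 0, 1], [0, 0, 0.7, 0, 1]]
  ]
}}

```text
time_s: 14.65
ee_pos: [506.5, -170.8, 16.8]
ee_rot: [-179.9, 0.2, 9.9]
force: [-0.7, -0.1, -0.2]
gripper_width: 91.1
gripper_force: 0.0
```

Emit:
{"method": "send_rows", "body": {
  "steps": [
    [[0, 0, 0.25, 0, 1], [0, 0, 0.1, 0, 1], [0, 0, 0, 0, 1], [0, 0, 0, 0, 1]]
  ]
}}

```text
time_s: 14.98
ee_pos: [508.2, -172.3, 7.6]
ee_rot: [179.9, -0.2, 9.8]
force: [0.3, -1.1, 1.8]
gripper_width: 91.3
gripper_force: 0.0
```

Emit:
{"method": "send_rows", "body": {
  "squeeze": 8,
  "steps": [
    [[0, 0, 0.08, 0, 0.85], [0, 0, 0, 0, 0.7], [0, 0, 0, 0, 0.6], [0, 0, 0, 0, 0.6], [0, 0, 0, 0, 0.6]]
  ]
}}

```text
time_s: 15.4
ee_pos: [506.9, -172.0, 3.7]
ee_rot: [180.0, -0.1, 9.8]
force: [-1.0, -0.2, 2.2]
gripper_width: 62.1
gripper_force: 8.0
```

Emit:
{"method": "send_rows", "body": {
  "steps": [
    [[0, 0, 0, 0, 0.6], [0, 0, 0, 0, 0.6]]
  ]
}}

```text
time_s: 15.57
ee_pos: [506.9, -172.0, 3.7]
ee_rot: [180.0, -0.0, 9.8]
force: [-0.3, -0.3, 4.9]
gripper_width: 62.2
gripper_force: 8.0
```

Emit:
{"method": "send_rows", "body": {
  "steps": [
    [[0, 0, 0, 0, 0.85], [0, 0, 0, 0, 0.95], [0, 0, -0.2, 0, 0.95], [0, 0, -0.4, -1, 0.95], [0, 0, 0, -1, 0.95]]
  ]
}}

```text
time_s: 15.98
ee_pos: [508.2, -172.4, 29.5]
ee_rot: [179.8, -0.2, 23.9]
force: [0.3, -0.8, 0.4]
gripper_width: 86.8
gripper_force: 0.0
```

Emit:
{"method": "send_rows", "body": {
  "steps": [
    [[0, 0, 0, -1, 0.95], [0, 0, 0, -1, 0.95], [0, 0, 0, -1, 0.95], [0, 0, 0, -1, 0.95], [0, 0, 0, -1, 0.95]]
  ]
}}

```text
time_s: 16.4
ee_pos: [506.6, -171.8, 27.5]
ee_rot: [180.0, -0.0, 58.3]
force: [-0.2, 1.0, 0.2]
gripper_width: 86.4
gripper_force: 0.0
```

Emit:
{"method": "send_rows", "body": {
  "steps": [
    [[0, 0, 0, -1, 0.95], [0, 0, 0, -1, 0.95], [0, 0, 0, -1, 0.95], [0, 0, 0, -1, 0.95], [0, 0, 0, -1, 0.95]]
  ]
}}

```text
time_s: 16.82
ee_pos: [506.6, -171.8, 27.5]
ee_rot: [180.0, -0.0, 92.6]
force: [0.8, 0.0, -0.0]
gripper_width: 86.7
gripper_force: 0.0
```

Emit:
{"method": "send_rows", "body": {
  "steps": [
    [[0, 0, 0, -1, 0.95], [0, 0, 0.3, 0, 0.95], [0, 0, 0.3, 0, 0.95], [0, 0, 0, 0, 0.95], [0, 0, 0, 0, 0.95]]
  ]
}}

```text
time_s: 17.23
ee_pos: [506.2, -171.7, 3.0]
ee_rot: [-179.9, -0.0, 99.2]
force: [0.7, 0.5, -0.4]
gripper_width: 86.9
gripper_force: 0.0
```

Emit:
{"method": "send_rows", "body": {
  "squeeze": 20,
  "steps": [
    [[0, 0, 0, 0, 0.8], [0, 0, 0, 0, 0.7], [0, 0, 0, 0, 0.6], [0, 0, 0, 0, 0.55], [0, 0, 0, 0, 0.55]]
  ]
}}

```text
time_s: 17.65
ee_pos: [506.9, -172.0, 3.7]
ee_rot: [179.9, 0.0, 99.2]
force: [0.1, 0.6, 3.1]
gripper_width: 64.1
gripper_force: 20.0
```

Emit:
{"method": "send_rows", "body": {
  "steps": [
    [[0, 0, 0, 0, 0.55], [0, 0, 0, 0, 0.55]]
  ]
}}

```text
time_s: 17.82
ee_pos: [506.9, -172.0, 3.7]
ee_rot: [180.0, 0.0, 99.2]
force: [-1.1, -0.3, 4.2]
gripper_width: 64.0
gripper_force: 20.0
```

Emit:
{"method": "send_rows", "body": {
  "steps": [
    [[0, 0, -0.2, 0, 0.55], [0, 0, -0.6, 0, 0.55], [0, 0, -0.8, 0, 0.55], [0, 0, -0.8, 0, 0.55], [0, 0, -0.3, 0, 0.55]]
  ]
}}

```text
time_s: 18.23
ee_pos: [508.5, -172.5, 115.4]
ee_rot: [179.7, 0.2, 99.2]
force: [0.7, -0.4, -1.3]
gripper_width: 64.0
gripper_force: 20.0
```

Emit:
{"method": "send_rows", "body": {
  "steps": [
    [[0, 0, 0, 0, 0.55], [0, 0, 0, 0, 0.55]]
  ]
}}

```text
time_s: 18.4
ee_pos: [506.4, -171.7, 111.3]
ee_rot: [180.0, 0.0, 99.2]
force: [0.1, 0.4, -2.3]
gripper_width: 64.0
gripper_force: 20.0
```

```bash
cat > inhand.py <<'E'
from h import *
np.set_printoptions(suppress=True,precision=2)
s=env.state();e=s['ee_pos'];print(e,s['ee_rot'],s['time_s'],s['gripper_width'])
f=grab('wrist','w4.png');W=cloud(f);hsv=cv2.cvtColor(f['pixels'],cv2.COLOR_RGB2HSV).astype(int)
m=((hsv[...,0]<14)|(hsv[...,0]>172))&(hsv[...,1]>90)&(np.hypot(W[...,0]-e[0],W[...,1]-e[1])<45)&(abs(W[...,2]-e[2])<25)
q=W[m];print('wheel',len(q));
if len(q)>10: print(q.min(0),q.max(0),np.median(q,0))
p=(W[...,2]>60)&(W[...,2]<80)&(abs(W[...,0]-526)<25)&(abs(W[...,1]+20)<25);print('post',p.sum(),W[p].mean(0) if p.any() else '')
b=(abs(W[...,2]-15)<5)&(abs(hsv[...,0]-108)<12)&(hsv[...,1]>110)&(np.hypot(W[...,0]-526,W[...,1]+20)<60)
if b.sum()>50:
    n=np.uint8(b)*255;c=cv2.convexHull(np.argwhere(b)[:,::-1].astype(np.int32))[:,0].astype(float)
    print('base',fitc(np.array([onplane(f,x,y,15) for x,y in c])))
fl=(abs(W[...,2]-27)<4)&(np.hypot(W[...,0]-526,W[...,1]+20)<26);print('flange',fl.sum(),W[fl].mean(0) if fl.any() else '')
E
python3 inhand.py
```

```text
[ 506.36 -171.75  111.33] [179.97   0.01  99.17] 18.4 63.959398097480786
wheel 6099
[ 470.27 -190.62  107.81] [ 540.61 -139.49  136.17] [ 504.35 -161.8   121.71]
post 620 [526.29 -21.51  71.64]
base (array([526.48, -19.39]), np.float64(37.23341953494864))
flange 1892 [525.21 -22.53  27.23]
```

```bash
cat > post.py <<'E'
from h import *
from scipy.optimize import least_squares
np.set_printoptions(suppress=True,precision=2)
print(env.state()['ee_pos'])
for n in ('wrist','side','top'):
    f=grab(n);W=cloud(f);o=f['cam_to_world'][:2,3]
    r=np.hypot(W[...,0]-526,W[...,1]+20)<16
    q=W[r&(W[...,2]>32)&(W[...,2]<69)];t=W[r&(W[...,2]>73)]
    if len(q)>20:
        g=least_squares(lambda c:np.hypot(q[:,0]-c[0],q[:,1]-c[1])-8,[526,-20],loss='soft_l1');print(n,'cyl',len(q),g.x,np.std(g.fun))
    # silhouette of tip: centroid of points near top
    if len(t)>3: print(n,'cap',len(t),t.mean(0),(t.min(0)+t.max(0))/2)
E
python3 post.py
```

```text
[ 505.61 -171.5   110.21]
wrist cyl 415 [527.08 -18.46] 0.18908915841992616
wrist cap 292 [526.82 -19.81  74.71] [527.02 -20.4   75.25]
side cyl 60 [526.03 -19.48] 1.2957439401557775
side cap 14 [525.92 -17.56  74.99] [525.38 -17.77  76.38]
top cap 16 [525.91 -20.38  75.5 ] [526.28 -20.59  76.86]
```

Emit:
{"method": "send_rows", "body": {
  "steps": [
    [[0.9, 0.28, 0, 0, 0.55], [0.9, 0.28, 0, 0, 0.55], [0.9, 0.28, 0, 0, 0.55], [0.7, 0.2, 0, 0, 0.55], [0.25, 0.08, 0.3, 0, 0.55]]
  ]
}}

```text
time_s: 19.02
ee_pos: [528.7, -17.1, 99.6]
ee_rot: [179.9, -0.1, 99.3]
force: [1.5, -0.4, -1.0]
gripper_width: 64.0
gripper_force: 20.0
```

Emit:
{"method": "send_rows", "body": {
  "steps": [
    [[0, 0, 0.2, 0, 0.55], [0, 0, 0, 0, 0.55], [0, 0, 0, 0, 0.55], [0, 0, 0, 0, 0.55]]
  ]
}}

```text
time_s: 19.35
ee_pos: [527.5, -21.6, 90.9]
ee_rot: [-180.0, 0.0, 99.1]
force: [1.6, 0.2, -1.5]
gripper_width: 63.8
gripper_force: 20.0
```

```bash
python3 post.py; python3 inhand.py
```

```text
[527.45 -21.62  90.91]
wrist cap 1558 [525.59 -20.57 100.18] [526.   -19.8   88.31]
side cyl 52 [526.85 -19.53] 1.103636982139748
side cap 152 [528.   -22.22 259.34] [526.63 -20.14 277.91]
top cap 264 [526.02 -20.03 464.92] [526.46 -20.07 464.72]
[527.77 -21.49  91.48] [179.96   0.01  99.09] 19.5 63.9265178936394
wheel 6070
[492.83 -40.59  73.04] [562.38  10.83 116.14] [525.87 -11.52 101.85]
post 18 [528.31 -25.05  72.3 ]
base (array([526.77, -17.61]), np.float64(37.33403753512249))
flange 510 [524.56  -3.83  27.05]
```

```bash
cat > bore.py <<'E'
from h import *
import sys
np.set_printoptions(suppress=True,precision=2)
s=env.state();e=s['ee_pos'];f=grab('wrist');W=cloud(f)
zt=e[2]+float(sys.argv[1]);R=float(sys.argv[2])
m=np.uint8((abs(W[...,2]-zt)<4)&(np.hypot(W[...,0]-e[0],W[...,1]-e[1])<R))
m=cv2.morphologyEx(m,cv2.MORPH_CLOSE,np.ones((3,3)))
cs,h=cv2.findContours(m,cv2.RETR_CCOMP,cv2.CHAIN_APPROX_NONE)
print(e,'top z',np.median(W[m>0][:,2]))
for c,hh in zip(cs,h[0]):
    if len(c)>25:
        P=np.array([onplane(f,x,y,zt) for x,y in c[:,0].astype(float)]);ce,r=fitc(P)
        yaw=np.radians(s['ee_rot'][2]);d=ce-e[:2]
        print('hole' if hh[3]>=0 else 'outer',len(c),ce,r,'off tool x,y',d@[np.cos(yaw),np.sin(yaw)],d@[np.sin(yaw),-np.cos(yaw)])
cv2.imwrite('pics/b.png',f['pixels'][:,:,::-1])
E
python3 bore.py 10.3 36
python3 -c "
import cv2;a=cv2.imread('pics/b.png')[170:330,200:440];cv2.imwrite('pics/b2.png',cv2.resize(a,None,fx=3.3,fy=3.3,interpolation=2))"
```

```text
[527.76 -21.37  91.51] top z nan
outer 346 [527.29 -15.96] 29.747248606009403 off tool x,y 5.409300974600803 0.3874051022044344
hole 81 [527.97 -19.68] 9.019432896933928 off tool x,y 1.637014810044942 0.4682820166222796
```

Emit:
{"method": "send_rows", "body": {
  "steps": [
    [[0.01, -0.03, 0, 0, 0.55], [0, 0, 0.15, 0, 0.55], [0, 0, 0.15, 0, 0.55], [0, 0, 0.05, 0, 0.55], [0, 0, 0.0, 0, 0.55]]
  ]
}}

```text
time_s: 20.02
ee_pos: [525.5, -20.3, 76.1]
ee_rot: [-179.9, -0.0, 99.2]
force: [0.5, -0.5, -1.3]
gripper_width: 64.1
gripper_force: 20.0
```

Emit:
{"method": "send_rows", "body": {
  "steps": [
    [[0, 0, 0.05, 0, 0.55], [0, 0, 0, 0, 0.55]]
  ]
}}

```text
time_s: 20.18
ee_pos: [526.2, -20.3, 74.8]
ee_rot: [-180.0, -0.0, 99.2]
force: [0.1, -0.2, -0.9]
gripper_width: 63.9
gripper_force: 20.0
```

Emit:
{"method": "send_rows", "body": {
  "steps": [
    [[0, 0, 0.05, 0, 0.55], [0, 0, 0, 0, 0.55]]
  ]
}}

```text
time_s: 20.35
ee_pos: [526.4, -20.3, 73.0]
ee_rot: [180.0, -0.0, 99.2]
force: [-0.3, -0.1, -0.8]
gripper_width: 64.1
gripper_force: 20.0
```

No force with the underside at about z 69, so the bore is over the tip. I keep lowering gently.

Emit:
{"method": "send_rows", "body": {
  "steps": [
    [[0, 0, 0.1, 0, 0.55], [0, 0, 0.1, 0, 0.55], [0, 0, 0.1, 0, 0.55], [0, 0, 0, 0, 0.55]]
  ]
}}

```text
time_s: 20.68
ee_pos: [526.2, -20.1, 60.3]
ee_rot: [-180.0, -0.0, 99.2]
force: [0.9, 2.0, -2.2]
gripper_width: 64.1
gripper_force: 20.0
```

Emit:
{"method": "send_rows", "body": {
  "steps": [
    [[0, 0, 0.1, 0, 0.55], [0, 0, 0.1, 0, 0.55], [0, 0, 0.1, 0, 0.55], [0, 0, 0, 0, 0.55]]
  ]
}}

```text
time_s: 21.02
ee_pos: [526.2, -20.2, 48.3]
ee_rot: [-180.0, -0.0, 99.2]
force: [1.3, 2.4, -1.8]
gripper_width: 63.9
gripper_force: 20.0
```

```bash
python3 bore.py 10.3 36; python3 post.py | grep -v side
```

```text
[526.24 -20.18  48.34] top z nan
outer 405 [525.81 -13.9 ] 27.251730181155683 off tool x,y 6.270304353971925 0.5728829388813437
[526.24 -20.19  48.58]
wrist cyl 1285 [525.58 -17.98] 2.91063648126523
wrist cap 333 [526.93 -17.51  74.6 ] [526.99 -17.68  74.92]
top cap 238 [525.87 -20.17 422.53] [526.05 -20.23 422.64]
```

The post tip now shows above the wheel at z 74.6. There is slight side rub, so I nudge +y and finish seating.

Emit:
{"method": "send_rows", "body": {
  "steps": [
    [[0.02, 0.01, 0.1, 0, 0.55], [0, 0, 0.1, 0, 0.55], [0, 0, 0.1, 0, 0.55], [0, 0, 0.05, 0, 0.55], [0, 0, 0, 0, 0.55]]
  ]
}}

```text
time_s: 21.63
ee_pos: [525.9, -19.7, 34.4]
ee_rot: [-179.9, -0.0, 99.2]
force: [0.5, -0.2, -1.0]
gripper_width: 63.9
gripper_force: 20.0
```

Emit:
{"method": "send_rows", "body": {
  "steps": [
    [[0, 0, 0.04, 0, 0.55], [0, 0, 0, 0, 0.55]]
  ]
}}

```text
time_s: 21.8
ee_pos: [526.5, -19.6, 33.3]
ee_rot: [-180.0, -0.0, 99.2]
force: [-0.0, 0.7, -1.9]
gripper_width: 64.0
gripper_force: 20.0
```

Emit:
{"method": "send_rows", "body": {
  "steps": [
    [[0, 0, 0.03, 0, 0.55], [0, 0, 0, 0, 0.55]]
  ]
}}

```text
time_s: 21.97
ee_pos: [526.6, -19.5, 32.3]
ee_rot: [180.0, -0.0, 99.2]
force: [-0.5, -0.7, -1.0]
gripper_width: 64.0
gripper_force: 20.0
```

Emit:
{"method": "send_rows", "body": {
  "steps": [
    [[0, 0, 0.03, 0, 0.55], [0, 0, 0, 0, 0.55]]
  ]
}}

```text
time_s: 22.13
ee_pos: [526.5, -19.5, 31.0]
ee_rot: [-180.0, -0.0, 99.2]
force: [-0.3, 0.7, -0.9]
gripper_width: 63.7
gripper_force: 20.0
```

Emit:
{"method": "send_rows", "body": {
  "steps": [
    [[0, 0, 0.03, 0, 0.55], [0, 0, 0, 0, 0.55]]
  ]
}}

```text
time_s: 22.3
ee_pos: [526.7, -19.5, 30.6]
ee_rot: [180.0, 0.0, 99.2]
force: [-0.9, 0.0, 3.7]
gripper_width: 64.1
gripper_force: 20.0
```

Contact came at the expected height, with the underside at 27. I release, raise and go to the collar.

Emit:
{"method": "send_rows", "body": {
  "steps": [
    [[0, 0, 0, 0, 0.75], [0, 0, 0, 0, 0.85], [0, 0, 0, 0, 0.85], [0, 0, -0.4, 0, 0.85], [0, 0, -1, 0, 0.85]]
  ]
}}

```text
time_s: 22.72
ee_pos: [522.7, -19.3, 82.0]
ee_rot: [-179.4, -0.1, 99.2]
force: [0.3, 1.0, -0.3]
gripper_width: 77.4
gripper_force: 0.0
```

Emit:
{"method": "send_rows", "body": {
  "steps": [
    [[0, 0, -1, 0, 0.85], [0, 0, -0.6, 0, 0.85], [0, 0, 0, 0, 0.85], [0, 0, 0, 0, 0.85]]
  ]
}}

```text
time_s: 23.05
ee_pos: [527.4, -19.6, 151.2]
ee_rot: [179.8, 0.0, 99.2]
force: [0.6, 0.1, -0.8]
gripper_width: 77.5
gripper_force: 0.0
```

```bash
python3 - <<'E'
from h import *
np.set_printoptions(suppress=True,precision=2)
for n in('side','top','wrist'):
    f=grab(n,'chk_'+n+'.png');W=cloud(f);hsv=cv2.cvtColor(f['pixels'],cv2.COLOR_RGB2HSV).astype(int)
    m=((hsv[...,0]<14)|(hsv[...,0]>172))&(hsv[...,1]>90)&(np.hypot(W[...,0]-526,W[...,1]+20)<40)&(W[...,2]>36)&(W[...,2]<48)
    q=W[m]
    if len(q)>20:
        V=np.linalg.svd(q-q.mean(0),full_matrices=False)[2];print(n,len(q),'z',np.median(q[:,2]),'mid',(q.min(0)+q.max(0))/2,'normal',V[2])
E
```

```text
side 328 z 41.637219528472826 mid [526.06 -18.23  41.1 ] normal [-0.    0.01  1.  ]
wrist 2624 z 41.18424692060509 mid [527.17 -19.08  39.87] normal [0.   0.01 1.  ]
```

Emit:
{"method": "send_rows", "body": {
  "steps": [
    [[0.95, -0.01, 0, 0, 0.7], [0.95, -0.01, 0, 0, 0.7], [0.95, -0.01, 0, 0, 0.7], [0.95, -0.01, 0, 0, 0.7], [0.95, -0.01, 0, 0, 0.7]]
  ]
}}

```text
time_s: 23.62
ee_pos: [492.8, 168.9, 148.1]
ee_rot: [-179.8, 0.0, 99.1]
force: [1.2, -0.1, 0.5]
gripper_width: 63.6
gripper_force: 0.0
```

Emit:
{"method": "send_rows", "body": {
  "steps": [
    [[0.95, -0.01, 0, 0, 0.7], [0.95, -0.01, 0, 0, 0.7], [0, 0, 0, 0, 0.7], [0, 0, 0, 0, 0.7], [0, 0, 0, 0, 0.7]]
  ]
}}

```text
time_s: 24.03
ee_pos: [480.7, 242.1, 148.5]
ee_rot: [-179.8, 0.1, 99.2]
force: [-0.5, -0.8, -0.5]
gripper_width: 63.9
gripper_force: 0.0
```

```bash
python3 - <<'E'
from h import *
np.set_printoptions(suppress=True,precision=2)
s=env.state();print(s['ee_pos'],s['ee_rot'],s['time_s'])
f=grab('wrist','w5.png');W=cloud(f);hsv=cv2.cvtColor(f['pixels'],cv2.COLOR_RGB2HSV).astype(int)
m=(abs(hsv[...,0]-22)<9)&(hsv[...,1]>90)&(np.hypot(W[...,0]-468,W[...,1]-311)<40)&(W[...,2]>15)&(W[...,2]<28)
v,u=np.where(m);P=np.array([onplane(f,a,b,21) for a,b in cv2.convexHull(np.c_[u,v].astype(np.int32))[:,0].astype(float)]);print(len(u),fitc(P),W[m].mean(0))
E
```

```text
[480.67 242.06 148.5 ] [-179.83    0.08   99.21] 24.0333
866 (array([469.01, 312.38]), np.float64(18.60838539442419)) [468.98 312.72  21.03]
```

The wheel is home and flat, its top at z 41. Now the first centring grip on the collar.

Emit:
{"method": "send_rows", "body": {
  "steps": [
    [[0.9, -0.02, 0, 0, 0.65], [0.85, 0, 0.3, 0, 0.65], [0, 0, 1, 0, 0.65], [0, 0, 1, 0, 0.65], [0, 0, 0.8, 0, 0.65]]
  ]
}}

```text
time_s: 24.5
ee_pos: [469.0, 310.0, 23.7]
ee_rot: [-179.9, 0.1, 99.1]
force: [0.1, -0.0, -0.7]
gripper_width: 59.2
gripper_force: 0.0
```

Emit:
{"method": "send_rows", "body": {
  "steps": [
    [[0, 0, 0.2, 0, 0.65], [0, 0, 0.1, 0, 0.65], [0, 0, 0, 0, 0.65], [0, 0, 0, 0, 0.65]]
  ]
}}

```text
time_s: 24.83
ee_pos: [471.1, 311.8, 15.7]
ee_rot: [179.8, -0.1, 99.1]
force: [0.4, 0.4, -0.7]
gripper_width: 59.8
gripper_force: 0.0
```

Emit:
{"method": "send_rows", "body": {
  "steps": [
    [[0, 0, 0.15, 0, 0.65], [0, 0, 0.05, 0, 0.65], [0, 0, 0, 0, 0.65], [0, 0, 0, 0, 0.65]]
  ]
}}

```text
time_s: 25.17
ee_pos: [469.6, 311.8, 6.5]
ee_rot: [180.0, -0.0, 99.2]
force: [-0.0, -0.8, -0.1]
gripper_width: 59.6
gripper_force: 0.0
```

Emit:
{"method": "send_rows", "body": {
  "squeeze": 8,
  "steps": [
    [[0, 0, 0, 0, 0.5], [0, 0, 0, 0, 0.4], [0, 0, 0, 0, 0.35], [0, 0, 0, 0, 0.35], [0, 0, 0, 0, 0.35]]
  ]
}}

```text
time_s: 25.58
ee_pos: [469.5, 311.7, 6.1]
ee_rot: [180.0, -0.0, 99.2]
force: [-0.4, 0.1, 0.4]
gripper_width: 38.3
gripper_force: 8.0
```

Gripped at 38 mm. I release, rise, turn to yaw 9.2 and regrip.

Emit:
{"method": "send_rows", "body": {
  "steps": [
    [[0, 0, 0, 0, 0.5], [0, 0, 0, 0, 0.65], [0, 0, 0, 0, 0.65], [0, 0, -0.3, 0, 0.65], [0, 0, -0.5, 0, 0.65]]
  ]
}}

```text
time_s: 26.0
ee_pos: [468.0, 310.6, 36.3]
ee_rot: [-179.7, 0.1, 99.2]
force: [0.3, -0.4, 1.4]
gripper_width: 59.3
gripper_force: 0.0
```

Emit:
{"method": "send_rows", "body": {
  "steps": [
    [[0, 0, 0, 1, 0.65], [0, 0, 0, 1, 0.65], [0, 0, 0, 1, 0.65], [0, 0, 0, 1, 0.65], [0, 0, 0, 1, 0.65]]
  ]
}}

```text
time_s: 26.42
ee_pos: [469.5, 311.6, 38.0]
ee_rot: [-180.0, -0.0, 64.4]
force: [-0.1, -1.0, -0.1]
gripper_width: 59.4
gripper_force: 0.0
```

Emit:
{"method": "send_rows", "body": {
  "steps": [
    [[0, 0, 0, 1, 0.65], [0, 0, 0, 1, 0.65], [0, 0, 0, 1, 0.65], [0, 0, 0, 1, 0.65], [0, 0, 0, 1, 0.65]]
  ]
}}

```text
time_s: 26.83
ee_pos: [469.4, 311.6, 37.9]
ee_rot: [-180.0, 0.0, 30.1]
force: [0.4, 0.6, -1.1]
gripper_width: 58.9
gripper_force: 0.0
```

Emit:
{"method": "send_rows", "body": {
  "steps": [
    [[0, 0, 0, 1, 0.65], [0, 0, 0, 1, 0.65], [0, 0, 0, 1, 0.65], [0, 0, 0.4, 0, 0.65], [0, 0, 0.3, 0, 0.65]]
  ]
}}

```text
time_s: 27.25
ee_pos: [469.8, 311.8, 9.9]
ee_rot: [-180.0, -0.1, 9.8]
force: [-0.9, 0.6, -1.4]
gripper_width: 59.1
gripper_force: 0.0
```

Emit:
{"method": "send_rows", "body": {
  "steps": [
    [[0, 0, 0.1, 0, 0.65], [0, 0, 0, 0, 0.65], [0, 0, 0, 0, 0.65]]
  ]
}}

```text
time_s: 27.5
ee_pos: [469.6, 311.7, 6.1]
ee_rot: [-180.0, 0.0, 9.8]
force: [0.3, 0.4, 0.7]
gripper_width: 59.3
gripper_force: 0.0
```

Emit:
{"method": "send_rows", "body": {
  "squeeze": 20,
  "steps": [
    [[0, 0, 0, 0, 0.5], [0, 0, 0, 0, 0.4], [0, 0, 0, 0, 0.33], [0, 0, 0, 0, 0.33], [0, 0, 0, 0, 0.33]]
  ]
}}

```text
time_s: 27.92
ee_pos: [469.8, 311.8, 6.5]
ee_rot: [-180.0, -0.1, 9.8]
force: [0.3, -0.4, 2.6]
gripper_width: 38.0
gripper_force: 20.0
```

Emit:
{"method": "send_rows", "body": {
  "steps": [
    [[0, 0, -0.2, 0, 0.33], [0, 0, -0.6, 0, 0.33], [0, 0, -0.8, 0, 0.33], [0, 0, -0.8, 0, 0.33], [0, 0, -0.2, 0, 0.33]]
  ]
}}

```text
time_s: 28.33
ee_pos: [471.9, 313.2, 115.3]
ee_rot: [-179.8, -0.5, 9.8]
force: [-0.0, 0.6, -0.3]
gripper_width: 37.9
gripper_force: 20.0
```

Emit:
{"method": "send_rows", "body": {
  "steps": [
    [[0, 0.5, 0, 0, 0.33], [0, 0.9, 0, 0, 0.33], [0, 0.9, 0, 0, 0.33], [0, 0.9, 0, 0, 0.33], [0, 0.9, 0, 0, 0.33]]
  ]
}}

```text
time_s: 28.75
ee_pos: [496.8, 148.4, 109.7]
ee_rot: [180.0, 0.0, 9.8]
force: [1.2, -0.1, -0.7]
gripper_width: 37.6
gripper_force: 20.0
```

Emit:
{"method": "send_rows", "body": {
  "steps": [
    [[0, 0.9, 0, 0, 0.33], [0, 0.9, 0, 0, 0.33], [0, 0.9, 0, 0, 0.33], [0, 0.9, 0, 0, 0.33], [0, 0.7, 0, 0, 0.33]]
  ]
}}

```text
time_s: 29.17
ee_pos: [526.3, -22.0, 109.7]
ee_rot: [180.0, 0.0, 9.7]
force: [0.4, 0.7, -1.0]
gripper_width: 38.0
gripper_force: 20.0
```

Emit:
{"method": "send_rows", "body": {
  "steps": [
    [[0, 0, 0.4, 0, 0.33], [0, 0, 0.3, 0, 0.33], [0, 0, 0, 0, 0.33], [0, 0, 0, 0, 0.33], [0, 0, 0, 0, 0.33]]
  ]
}}

```text
time_s: 29.58
ee_pos: [526.8, -19.2, 82.3]
ee_rot: [-180.0, -0.0, 9.8]
force: [0.0, 0.6, -0.5]
gripper_width: 37.9
gripper_force: 20.0
```

```bash
python3 bore.py 14.8 24
```

```text
[526.8  -19.24  82.33] top z nan
outer 256 [529.82 -18.67] 18.82327622601509 off tool x,y 3.0732999212640144 -0.053996177396546496
hole 84 [528.25 -18.92] 9.013047421578616 off tool x,y 1.4884139494522128 -0.06740915645391676
```

The bore offset matches the wheel's, so it is centred. I lower onto the post.

Emit:
{"method": "send_rows", "body": {
  "steps": [
    [[0, 0, 0.05, 0, 0.33], [0, 0, 0.05, 0, 0.33], [0, 0, 0.05, 0, 0.33], [0, 0, 0, 0, 0.33]]
  ]
}}

```text
time_s: 29.97
ee_pos: [526.4, -19.3, 75.7]
ee_rot: [-180.0, 0.0, 9.8]
force: [-0.2, -0.0, -1.6]
gripper_width: 38.1
gripper_force: 20.0
```

Emit:
{"method": "send_rows", "body": {
  "steps": [
    [[0, 0, 0.05, 0, 0.33], [0, 0, 0.05, 0, 0.33], [0, 0, 0.05, 0, 0.33], [0, 0, 0, 0, 0.33]]
  ]
}}

```text
time_s: 30.3
ee_pos: [526.3, -19.5, 69.4]
ee_rot: [-180.0, 0.1, 9.8]
force: [-0.0, -1.0, -0.7]
gripper_width: 37.5
gripper_force: 20.0
```

Emit:
{"method": "send_rows", "body": {
  "steps": [
    [[0, 0, 0.1, 0, 0.33], [0, 0, 0.1, 0, 0.33], [0, 0, 0.1, 0, 0.33], [0, 0, 0, 0, 0.33]]
  ]
}}

```text
time_s: 30.63
ee_pos: [525.9, -19.4, 56.9]
ee_rot: [-180.0, 0.1, 9.8]
force: [-0.5, 0.1, -1.4]
gripper_width: 37.6
gripper_force: 20.0
```

Threaded with no rub. I'm lowering the last 12.7 mm.

Emit:
{"method": "send_rows", "body": {
  "steps": [
    [[0, 0, 0.1, 0, 0.33], [0, 0, 0.1, 0, 0.33], [0, 0, 0.03, 0, 0.33], [0, 0, 0, 0, 0.33]]
  ]
}}

```text
time_s: 30.97
ee_pos: [526.3, -19.5, 48.2]
ee_rot: [-180.0, 0.1, 9.8]
force: [1.1, -0.6, -0.9]
gripper_width: 38.1
gripper_force: 20.0
```

Emit:
{"method": "send_rows", "body": {
  "steps": [
    [[0, 0, 0.03, 0, 0.33], [0, 0, 0, 0, 0.33], [0, 0, 0, 0, 0.33]]
  ]
}}

```text
time_s: 31.22
ee_pos: [526.7, -19.5, 47.6]
ee_rot: [-180.0, -0.0, 9.8]
force: [-0.3, -0.3, -1.4]
gripper_width: 38.2
gripper_force: 20.0
```

Emit:
{"method": "send_rows", "body": {
  "steps": [
    [[0, 0, 0.025, 0, 0.33], [0, 0, 0, 0, 0.33], [0, 0, 0, 0, 0.33]]
  ]
}}

```text
time_s: 31.47
ee_pos: [526.6, -19.5, 46.6]
ee_rot: [-180.0, -0.0, 9.8]
force: [-0.3, 0.1, -1.3]
gripper_width: 38.1
gripper_force: 20.0
```

Emit:
{"method": "send_rows", "body": {
  "steps": [
    [[0, 0, 0.03, 0, 0.33], [0, 0, 0, 0, 0.33], [0, 0, 0, 0, 0.33]]
  ]
}}

```text
time_s: 31.72
ee_pos: [526.6, -19.5, 45.3]
ee_rot: [-180.0, 0.0, 9.8]
force: [-0.6, 0.4, -1.1]
gripper_width: 37.9
gripper_force: 20.0
```

Emit:
{"method": "send_rows", "body": {
  "steps": [
    [[0, 0, 0.025, 0, 0.33], [0, 0, 0, 0, 0.33], [0, 0, 0, 0, 0.33]]
  ]
}}

```text
time_s: 31.97
ee_pos: [526.7, -19.5, 44.5]
ee_rot: [180.0, -0.0, 9.8]
force: [0.4, 0.5, 1.2]
gripper_width: 37.4
gripper_force: 20.0
```

Emit:
{"method": "send_rows", "body": {
  "steps": [
    [[0, 0, 0.02, 0, 0.33], [0, 0, 0, 0, 0.33]]
  ]
}}

```text
time_s: 32.13
ee_pos: [526.8, -19.5, 44.4]
ee_rot: [180.0, -0.0, 9.8]
force: [-2.5, 0.1, 6.5]
gripper_width: 38.2
gripper_force: 20.0
```

Emit:
{"method": "send_rows", "body": {
  "steps": [
    [[0, 0, 0, 0, 0.45], [0, 0, 0, 0, 0.6], [0, 0, 0, 0, 0.65], [0, 0, -0.3, 0, 0.65], [0, 0, -0.8, 0, 0.65]]
  ]
}}

```text
time_s: 32.55
ee_pos: [523.2, -19.3, 84.1]
ee_rot: [-179.9, 0.6, 9.8]
force: [0.4, 0.1, -0.3]
gripper_width: 58.8
gripper_force: 0.0
```

Emit:
{"method": "send_rows", "body": {
  "steps": [
    [[0, 0, -1, 0, 0.65], [0, 0, -1, 0, 0.65], [-1, 0, 0, 0, 0.65], [-1, 0, 0, 0, 0.65], [-1, 0, 0, 0, 0.65]]
  ]
}}

```text
time_s: 32.97
ee_pos: [407.4, -40.0, 167.8]
ee_rot: [180.0, -0.1, 9.8]
force: [-0.8, -0.0, 0.3]
gripper_width: 59.3
gripper_force: 0.0
```

Emit:
{"method": "send_rows", "body": {
  "steps": [
    [[0, 0, 0, 0, 0.65], [0, 0, 0, 0, 0.65], [0, 0, 0, 0, 0.65]]
  ]
}}

```text
time_s: 33.22
ee_pos: [409.2, -40.0, 167.9]
ee_rot: [180.0, -0.1, 9.8]
force: [-0.4, -0.3, -0.4]
gripper_width: 59.4
gripper_force: 0.0
```

```bash
python3 tin.py 2>/dev/null; python3 - <<'E'
from h import *
np.set_printoptions(suppress=True,precision=2)
for n in('side','wrist'):
    f=grab(n,'end_'+n+'.png');W=cloud(f);hsv=cv2.cvtColor(f['pixels'],cv2.COLOR_RGB2HSV).astype(int)
    r=np.hypot(W[...,0]-526.6,W[...,1]+19.5)
    for k,m in(('collar',(r<22)&(r>9)&(W[...,2]>52)&(W[...,2]<66)&(hsv[...,1]>90)),('wheel',(r>23)&(r<35)&(W[...,2]>35)&(W[...,2]<47)),('bn',((abs(W[...,0]-494)<40)&(abs(W[...,1]+351)<30)&(W[...,2]>50)))):
        q=W[m]
        if len(q)>10: print(n,k,len(q),'z',np.median(q[:,2]),'mean',q.mean(0))
S=cv2.imread('pics/end_side.png');A=cv2.resize(S,(533,333));
u=slice(270,410);c=cv2.resize(S[150:290,270:400],(267*1,288))
o=np.zeros((333,800,3),np.uint8);o[:,:533]=A;o[:288,533:]=c
T=cv2.cvtColor(load('top')['pixels'],cv2.COLOR_RGB2BGR)[90:290,140:480]
cv2.imwrite('pics/end.png',np.vstack([o[:200] if 0 else o,cv2.resize(T,(800,260))]))
E
```

```text
[409.2 -40.  167.9]
tin 1132 [636.4  84.1  70. ] mean [636.8  83.9  70. ] 19.452041625976562
visible yellow 112 [580.4  39.8] [676.8 143.8]
w yellow 270 [580.1  51.6  -1.3] [592.8 106.1   3.4]
side collar 109 z 59.126338702036605 mean [524.33 -13.37  58.58]
side wheel 176 z 41.1769785046377 mean [524.46  -7.22  41.02]
side bn 135 z 62.26117797325662 mean [ 497.26 -349.01   62.18]
wrist collar 1103 z 59.10517946845664 mean [526.31 -19.69  59.03]
wrist wheel 1777 z 41.15867056759663 mean [527.83 -19.27  41.14]
wrist bn 380 z 53.81073353977453 mean [ 484.78 -348.18   54.4 ]
```

View pics/end.png

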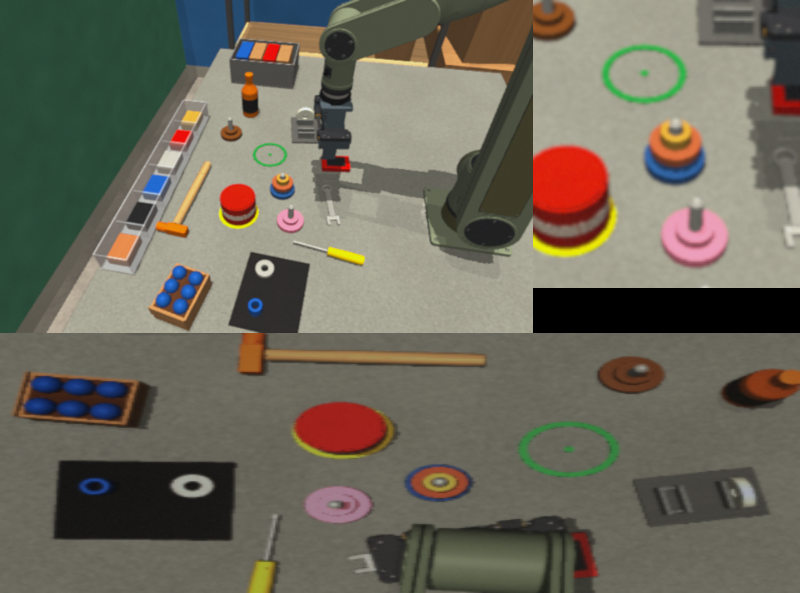

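The final picture shows the wheel and brass collar stacked on the blue stand (682,150), with tops at z 41 and 59. The tin sits inside the yellow ring and everything else is in place.

```bash
python3 -c "
from workcell import env
print(env.job_done())"
```

```text
the job is handed in; nothing more can be done
None
```

The job is handed in at about 33 s: the tin is on the yellow mark (centred to about 2 mm), the wheel is flat on the flange with the collar down on it, and in the last pictures nothing else appears to have moved; while I laid the wheel flat, a finger briefly pressed on it with about 62 N.

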